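# Set the forge blower to speed four and start it

### The arm

A 6-joint arm with a two-finger parallel gripper is mounted at the origin on the work surface. World frame = base frame: x ahead of the robot, y to its left, z up, the work surface at z = 0. Lengths are in m, angles in rad, forces in N, time in s.
With the tool pointing down it reaches from about 0.35 to 0.775 m from the base axis. Payload 5.5 kg.
Tool frame: the origin (TCP) lies on the centre line of the jaws, within the pads' length; the fingertips stand 11 mm ahead of it and the grasp point (between the pads) lies 8 mm behind it (env.tip_reach is the distance from the TCP to the fingertips, in m); z points along the fingers, x is the direction in which the jaws open and shut, and the axes are right-handed (so a half turn about z gives the same grasp; the last joint's range is limited). The gripper opens to 85 mm and grips with 20 to 120 N. Pads are 22 mm wide; open, the fingers measure 114 mm over their backs; the gripper's body (76 mm by 85 mm) begins 54 mm behind the grasp point. The pads swing forward as they close: fully open they stand 13 mm farther back than shut.
Start: joints at [1.035, 0.313, 0.046, 1.304, 0, 1.431], TCP at [0.222, 0.531, 0.242] pointing down, gripper open.
Joint ranges: [-2.76, 2.76], [-0.86, 1.69], [-1.03, 1.26], [-2.2, 2.34], [-1.47, 1.5], [-3.14, 3.14]. Speed limits (rad/s): [2.57, 2.57, 3.14, 3.14, 3.14, 3.14].

### API

Orientations are given as a unit quaternion [w, x, y, z].
In Python, from workcell import env gives the robot as it stands.
- The arm moves only by the tool carry_out, never from a script. Its argument "moves" is one flat list of numbers, 7 for each row, row after row: the gripper command: -1 is shut, 1 is fully open, values between are in proportion, then the shift along the tool's x, y, z in m, then the turn, a rotation vector about the tool's x, y, z in degrees. A call has exactly 5 rows; each row shifts and turns the pose as measured when the row begins, along the tool's axes as they then stand; what a row does not reach is not made up. A row lasts 1/8 s, in which the tool goes at most 62.5 mm and 10.7 degrees, less where a joint would pass 70% of its speed; a pose out of reach is approached as far as the arm can. A call is refused whole if a number of a shift passes 0.0625 or a number of a turn 10.7, either way. A call with a gripper value outside its range is refused whole. The fingers move at their own pace and stop on an object; "squeeze" is the grip in N (left out, the last holds). Time passes only in rows, so rows that do not move let the fingers close, or fill a call up. It gives the time, the measured TCP pose, the force and the opening at its end, in the units of the state.
- env.get_state(): the state, without advancing time (a new reading comes with each control period).
- env.read_camera(name): name is "scene" or "top" or "wrist"; returns the picture (480x640x3 uint8, red, green, blue); there is no depth.
- env.calibration(name): a dict with "camera_matrix" (3x3 intrinsics, pixels), "rvec" (rotation vector, rad) and "tvec" (3), from world to camera coordinates, as OpenCV has them; the wrist camera has in their place "hand_eye" (4x4, takes a point from camera to tool coordinates, whose origin is the TCP and whose axes are the tool frame's). Camera axes: x right, y down, z forward; pixel columns grow to the right and rows downward; lengths in m; the calibration is good to about 2 mm. The wrist camera is an equidistant fisheye: a pixel r from the principal point sees the ray r / f radians off the axis. A picture is of the moment at which its call begins: read the wrist's pose just before it. calibration takes no time and is no camera call.
- env.hand_in(): hands the job in, once; it reports no verdict.
The state is a dict: "clock": time; "joint_pos": joint angles; "qvel": joint speeds; "tau": joint torques, N m; "tcp_pos": TCP position; "orientation": TCP orientation; "wrist_force": force on the tool from outside, world axes, zero at the start; "ft_torque": the same for the moment, N m; "finger_gap": finger opening in m.
Only numpy, scipy, OpenCV 4.12 (cv2) and the standard library are available. Lean on these libraries where they do the work, as an engineer would, in place of code of your own. Each camera call takes 0.05 s, during which the arm holds its last target. There are 200 camera calls.

### The job

On the forge blower's control box, turn the lever selector clockwise with a fingertip, click by click, to speed four (the fourth mark after the long off mark), and only then press the round start button fully in and let it go. Push the lever from one side only, do not pinch it; leave the square stop button alone, and neither lift the box nor shove it about, nor disturb the bell, jar and hammer around it.

Things in the scene. Friction and masses are not known exactly. Their poses are not given: they have to be found in the camera images.
- box: Grey steel control box, 170 (x) x 260 (y) x 72 mm high, 2.5 to 3.5 kg in all, loose on four rubber feet. Origin at the centre of its underside, z up; its -x side faces the robot (yaw within 0.5 rad). On its flat top panel: the selector on the +y half; on the -y half the round start button (+x side) and the square stop button (-x side). The few newtons of the work do not slide it.
- selector_axis (a point): Selector's vertical axis at panel height (box frame -12, 45, 72 mm). Seven flat dark marks lie around it 30 degrees apart, 56 to 65 mm out; the off mark, to the box's +y, is longer (to 76 mm). From above, speeds 1 to 6 follow clockwise by way of the box's +x side (speed 3) to its -y side (speed 6).
- lever_end (a point): Middle of the free end face of the selector's lever, 49 mm from the axis, 21 mm above the panel. The selector is a black hub 48 mm across and 25 mm high with one straight lever, 14 mm wide, jutting out radially from 24 to 49 mm from the axis, from 9 to 33 mm above the panel; a white line on its top points to the speed set.
- selector (a joint): Angle of the selector in rad, growing clockwise from above: 0 at off (lever to the box's +y), 0.5236 (30 degrees) per speed, 2.094 at speed four; end stops at off and speed 6. Starts at off, 1 or 2. A detent holds each speed: 2 to 4 N on the lever's side overcome it, and past half-way it snaps on to the next speed by itself.
- start_top (a point): Centre of the top of the round black start button, 30 mm across, in a round dark housing (box frame x 35, y -85 mm); it moves straight down.
- start (a joint): How far the start button is pressed, in m: 0 released, 0.006 fully in, which takes about 5 N; a spring returns it.
- stop_top (a point): Centre of the top of the square black stop button, 28 x 28 mm, in a square dark housing (box frame x -40, y -85 mm). Leave it alone.
- stop (a joint): How far the square stop button is pressed, in m: 0 released, 0.006 fully in.
- bell: Loose brass bell, 52 mm across and 64 mm high, standing upright, to the -y side of the box. Origin at the centre of its underside. Leave it alone.
- jar: Loose glass jar with a brass lid, 64 mm across and 85 mm high, to the +y side of the box. Origin at the centre of its underside. Leave it alone.
- hammer: Loose hammer lying on the bench along the box's far (+x) side; its origin is at its middle. Leave it alone.

How it is judged:
By the outcome, as a careful person would: the job done as asked, in the order asked, and still so for the second after the job is handed in, with the robot touching nothing.
It also fails if it takes over 54 s, if anything falls off the work surface, if the arm or the gripper's body presses on something with over 40 N, if the wrist force passes 120 N, or if a joint passes its speed limit or range.

## Working session

There is one attempt and no reset: what is moved stays moved. The work goes in short steps, Python scripts to look and compute and a tool call to move; the robot and the scene stay as the last step left them, time stands still between calls to the robot, and variables do not carry over. Pictures are saved under pics/ and viewed, about 8 in all and at most 12, crops included, and the job is handed in when it is done.

Besides the shell and the picture viewer there is one more tool, called after ">>>" as name(argument=value, ...) on one line, values as JSON. carry_out: Moves the arm, as the interface text tells. Its arguments: {"type":"object","properties":{"moves":{"type":"array"},"squeeze":{"type":"number"}},"required":["moves"]}

```bash
mkdir -p pics; ls
python3 - <<'E'
from workcell import env
import cv2
s=env.get_state();print(s)
for n in("scene","top"):
    im=env.read_camera(n);cv2.imwrite(f"pics/{n}0.png",im[:,:,::-1]);print(n,env.calibration(n))
print(env.calibration("wrist"),env.tip_reach)
E
```

```text
pics
{'clock': 0.0, 'joint_pos': array([1.03541586e+00, 3.14021787e-01, 4.49602310e-02, 1.30360645e+00,
       1.59405042e-05, 1.43117642e+00]), 'qvel': array([-0.00094712,  0.00122796,  0.00058427, -0.00014288, -0.00075891,
        0.0015498 ]), 'tau': array([ 6.78647011e-04, -4.80629253e+01,  2.98532581e+01,  1.93809491e-02,
       -3.91684644e-04, -1.27899713e-05]), 'tcp_pos': array([0.22142478, 0.53011219, 0.24138903]), 'orientation': array([ 3.98101451e-04,  8.32318708e-01,  5.54296574e-01, -8.46979023e-04]), 'wrist_force': array([-0.14382168,  0.2479497 , -0.80875349]), 'ft_torque': array([-0.00918574,  0.01921307, -0.00756504]), 'finger_gap': 0.0855321003294664}
scene {'camera_matrix': array([[484.93462926,   0.        , 320.94677745],
       [  0.        , 484.93462926, 243.21317718],
       [  0.        ,   0.        ,   1.        ]]), 'rvec': array([ 1.52687795,  2.33806565, -0.60253192]), 'tvec': array([ 0.22221041, -0.47905084,  1.22187812])}
top {'camera_matrix': array([[459.77117967,   0.        , 318.08925819],
       [  0.        , 459.77117967, 244.10643615],
       [  0.        ,   0.        ,   1.        ]]), 'rvec': array([ 2.15211788, -2.10960262,  0.15797164]), 'tvec': array([0.04761905, 0.61393761, 0.87487141])}
{'camera_matrix': array([[371.64829954,   0.        , 321.76466032],
       [  0.        , 371.64829954, 232.92967242],
       [  0.        ,   0.        ,   1.        ]]), 'hand_eye': array([[ 9.99999436e-01,  9.12325473e-04, -5.43915737e-04,
         3.59901629e-04],
       [-6.85523935e-04,  9.45512202e-01,  3.25585943e-01,
        -8.37421566e-02],
       [ 8.11319316e-04, -3.25585387e-01,  9.45512294e-01,
        -1.31367886e-01],
       [ 0.00000000e+00,  0.00000000e+00,  0.00000000e+00,
         1.00000000e+00]])} 0.011
```

View pics/top0.png

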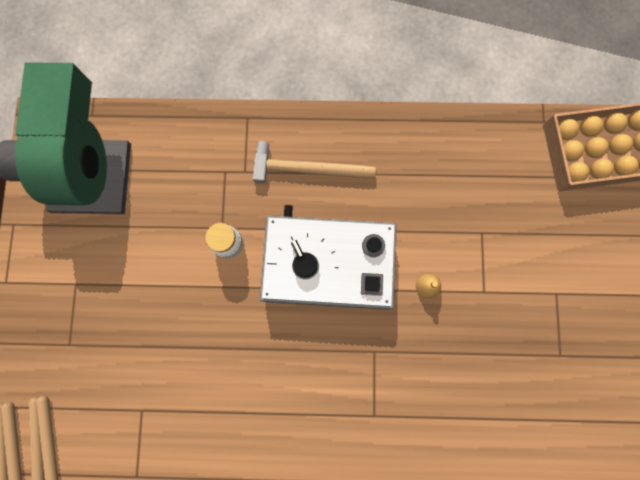

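View pics/scene0.png

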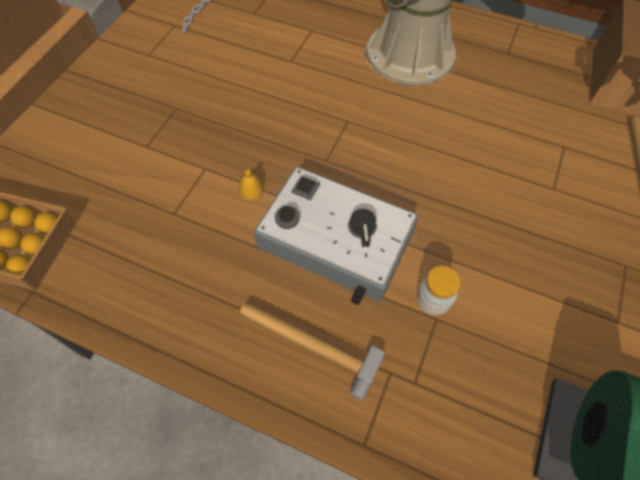

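The top view shows the box at about (329,262), with the start button at (374,245), the stop button at (372,284), the off mark at (271,263) and the lever towards (295,242), which looks like speed 2. The scene view agrees. Next I'll get the box pose from the panel corners in both views.

```bash
cat > h.py <<'E'
import numpy as np,cv2
from workcell import env
from scipy.spatial.transform import Rotation as R
def ray(cam,uv,state=None):
    c=env.calibration(cam);K=c["camera_matrix"]
    uv=np.atleast_2d(np.float64(uv))
    if cam=="wrist":
        H=c["hand_eye"];q=state["orientation"];Rt=R.from_quat(np.r_[q[1:],q[0]]).as_matrix()
        d=(uv-K[:2,2])/K[0,0];th=np.linalg.norm(d,axis=1,keepdims=True)
        v=np.c_[d/np.maximum(th,1e-9)*np.sin(th),np.cos(th)]
        return state["tcp_pos"]+Rt@H[:3,3],v@(Rt@H[:3,:3]).T
    Rc,_=cv2.Rodrigues(c["rvec"]);v=np.c_[(uv-K[:2,2])/K[0,0],np.ones(len(uv))]
    return -Rc.T@c["tvec"],v@Rc
def onplane(cam,uv,z,state=None):
    o,v=ray(cam,uv,state);return o+v*((z-o[2])/v[:,2])[:,None]
E
python3 - <<'E'
from h import *
for n,c in(("top",(340,250)),("scene",(340,230))):
    im=cv2.imread(f"pics/{n}0.png");hsv=cv2.cvtColor(im,cv2.COLOR_BGR2HSV)
    m=((hsv[...,1]<45)&(hsv[...,2]>150)).astype(np.uint8)
    m=cv2.morphologyEx(m,cv2.MORPH_CLOSE,np.ones((3,3)))
    cs,_=cv2.findContours(m,cv2.RETR_EXTERNAL,cv2.CHAIN_APPROX_NONE)
    k=max([x for x in cs if cv2.pointPolygonTest(x,c,False)>0],key=cv2.contourArea)
    P=onplane(n,k[:,0],.072)[:,:2]
    (cx,cy),sz,a=cv2.minAreaRect(np.float32(P*1000));print(n,cx,cy,sz,a)
    if n=="top":
        Rz=None
        cv2.imwrite("pics/topcrop.png",cv2.resize(im[205:320,250:410],None,fx=5,fy=5,interpolation=cv2.INTER_CUBIC))
print(onplane("top",[[374,245],[372,284]],.085),onplane("top",[[305,265],[294,240]],.1), onplane("top",[[271.5,263.5],[336,267.5],[307.5,235.5]],.072))
print(onplane("scene",[[288,216],[306,186]],.085),onplane("scene",[[400,240],[332,213],[348,252]],.072))
E
```

```text
top 578.1460571289062 39.429100036621094 (254.08888244628906, 162.93179321289062) 87.64623260498047
scene 577.173828125 39.97637176513672 (250.37013244628906, 160.8102569580078) 87.5811767578125
[[ 0.6074707  -0.04867511  0.085     ]
 [ 0.53213743 -0.04497456  0.085     ]] [[0.56429562 0.08296585 0.1       ]
 [0.61178355 0.10515301 0.1       ]] [[0.56921011 0.14965919 0.072     ]
 [0.56382951 0.02370173 0.072     ]
 [0.62606494 0.08073585 0.072     ]]
[[ 0.60931791 -0.0427592   0.085     ]
 [ 0.53515602 -0.04054595  0.085     ]] [[0.56662414 0.15942808 0.072     ]
 [0.56308161 0.02489861 0.072     ]
 [0.6272739  0.08289529 0.072     ]]
```

View pics/topcrop.png

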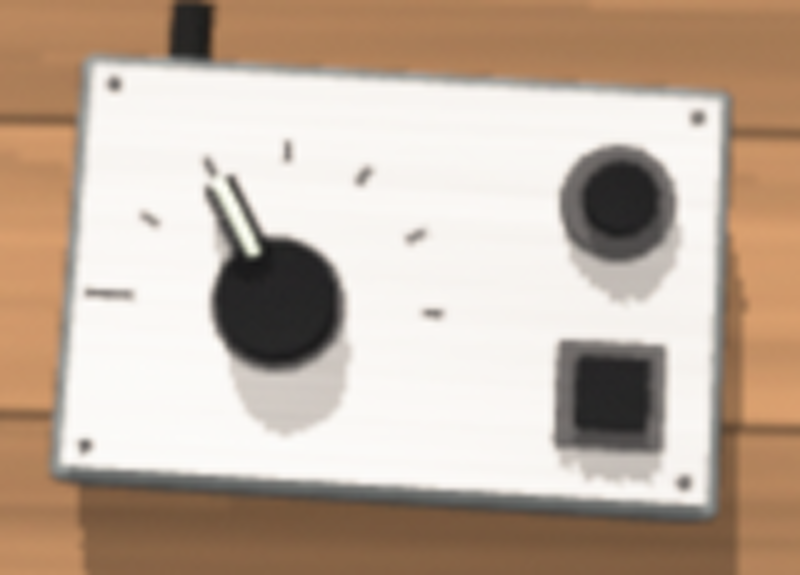

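Both views agree on the box: centre (0.578, 0.0395), yaw about -2.4°. The lever is at speed 2, so two clicks are needed. I'll write a small helper that turns a target pose into row numbers.

```bash
cat >> h.py <<'E'
BC=np.array([.5777,.0395]);BY=np.radians(-2.4)
def b2w(x,y):
    c,s=np.cos(BY),np.sin(BY);return BC+[c*x-s*y,s*x+c*y]
AX=b2w(-.012,.045)
def levpose(th,xo,r,z):  # lever frame: tool x = away from lever(ccw), y = radial
    a=np.pi/2+BY-th; rad=np.array([np.cos(a),np.sin(a)]); ccw=np.array([-rad[1],rad[0]])
    return np.r_[AX+r*rad+xo*ccw,z],a+np.pi/2
def yaw(s):
    q=s["orientation"];X=R.from_quat(np.r_[q[1:],q[0]]).as_matrix();return np.arctan2(X[1,0],X[0,0]),X
def plan(p,yw,n):
    s=env.get_state();y0,X=yaw(s);d=(np.r_[p]-s["tcp_pos"])/n
    dy=(yw-y0+np.pi)%(2*np.pi)-np.pi
    tilt=np.cross(X[:,2],[0,0,-1])@X
    print("clock %.2f tcp"%s["clock"],s["tcp_pos"].round(4),"yaw %.1f"%np.degrees(y0),"target",np.r_[p].round(4),"%.1f"%np.degrees(yw),"tiltfix deg",np.degrees(tilt).round(2),"F",s["wrist_force"].round(1),"gap",round(s["finger_gap"],4))
    for i in range(n):
        a=y0+dy*i/n;c,sn=np.cos(a),np.sin(a)
        print([round(v,4) for v in (c*d[0]+sn*d[1], sn*d[0]-c*d[1], -d[2])],round(-np.degrees(dy)/n,2))
E
python3 -c "
from h import *
print(AX,b2w(.035,-.085))
plan(*levpose(np.radians(60),.036,.043,.17),10)"
```

```text
[0.56759493 0.08496304] [ 0.60910987 -0.04689109]
clock 0.10 tcp [0.2215 0.5302 0.2415] yaw 67.3 target [0.589  0.1368 0.17  ] 117.6 tiltfix deg [-0.01  0.09 -0.  ] F [-0.8 -0.2 -0.8] gap 0.0853
[np.float64(-0.0221), np.float64(0.0491), np.float64(0.0071)] -5.03
[np.float64(-0.0263), np.float64(0.047), np.float64(0.0071)] -5.03
[np.float64(-0.0304), np.float64(0.0445), np.float64(0.0071)] -5.03
[np.float64(-0.0341), np.float64(0.0416), np.float64(0.0071)] -5.03
[np.float64(-0.0377), np.float64(0.0385), np.float64(0.0071)] -5.03
[np.float64(-0.0409), np.float64(0.035), np.float64(0.0071)] -5.03
[np.float64(-0.0438), np.float64(0.0313), np.float64(0.0071)] -5.03
[np.float64(-0.0464), np.float64(0.0274), np.float64(0.0071)] -5.03
[np.float64(-0.0486), np.float64(0.0232), np.float64(0.0071)] -5.03
[np.float64(-0.0504), np.float64(0.0188), np.float64(0.0071)] -5.03
```

>>> carry_out(moves=[-1, -0.022, 0.049, 0.007, 0, 0, -5, -1, -0.026, 0.047, 0.007, 0, 0, -5, -1, -0.03, 0.0445, 0.007, 0, 0, -5, -1, -0.034, 0.0415, 0.007, 0, 0, -5, -1, -0.0375, 0.0385, 0.007, 0, 0, -5], squeeze=20)

```text
clock: 0.72
tcp_pos: [0.4085, 0.3332, 0.2037]
orientation: [-0.0, 0.684, 0.729, -0.002]
wrist_force: [-0.4, 1.2, 0.2]
finger_gap: -0.0001
```

```bash
python3 -c "
from h import *
plan(*levpose(np.radians(60),.036,.043,.17),5)"
```

```text
clock 0.72 tcp [0.4085 0.3332 0.2037] yaw 93.7 target [0.589  0.1368 0.17  ] 117.6 tiltfix deg [-0.14  0.1   0.  ] F [-0.4  1.2  0.2] gap -0.0001
[np.float64(-0.0415), np.float64(0.0335), np.float64(0.0067)] -4.79
[np.float64(-0.0442), np.float64(0.0299), np.float64(0.0067)] -4.79
[np.float64(-0.0465), np.float64(0.0262), np.float64(0.0067)] -4.79
[np.float64(-0.0485), np.float64(0.0222), np.float64(0.0067)] -4.79
[np.float64(-0.0502), np.float64(0.0181), np.float64(0.0067)] -4.79
```

>>> carry_out(moves=[-1, -0.0415, 0.0335, 0.007, 0, 0, -4.8, -1, -0.044, 0.03, 0.007, 0, 0, -4.8, -1, -0.0465, 0.026, 0.007, 0, 0, -4.8, -1, -0.0485, 0.022, 0.0065, 0, 0, -4.8, -1, -0.05, 0.018, 0.0065, 0, 0, -4.5])

```text
clock: 1.35
tcp_pos: [0.5936, 0.1305, 0.1664]
orientation: [-0.002, 0.514, 0.858, -0.002]
wrist_force: [-0.0, 0.7, 0.1]
finger_gap: 0.0001
```

>>> carry_out(moves=[-1, 0, 0, 0, 0, 0, 0, -1, 0, 0, 0, 0, 0, 0, -1, 0, 0, 0, 0, 0, 0, -1, 0, 0, 0, 0, 0, 0, -1, 0, 0, 0, 0, 0, 0])

```text
clock: 1.98
tcp_pos: [0.5927, 0.13, 0.1647]
orientation: [-0.003, 0.515, 0.857, -0.003]
wrist_force: [-0.2, -0.3, 0.2]
finger_gap: 0.0002
```

```bash
python3 -c "
from h import *
plan(*levpose(np.radians(60),.036,.043,.17),5)
cv2.imwrite('pics/w1.png',env.read_camera('wrist')[:,:,::-1])"
```

```text
clock 1.98 tcp [0.5927 0.13   0.1647] yaw 118.0 target [0.589  0.1368 0.17  ] 117.6 tiltfix deg [-0.5  -0.14 -0.  ] F [-0.2 -0.3  0.2] gap 0.0002
[np.float64(0.0015), np.float64(-0.0), np.float64(-0.0011)] 0.09
[np.float64(0.0015), np.float64(-0.0), np.float64(-0.0011)] 0.09
[np.float64(0.0015), np.float64(-0.0), np.float64(-0.0011)] 0.09
[np.float64(0.0015), np.float64(-0.0), np.float64(-0.0011)] 0.09
[np.float64(0.0015), np.float64(-0.0), np.float64(-0.0011)] 0.09
```

View pics/w1.png

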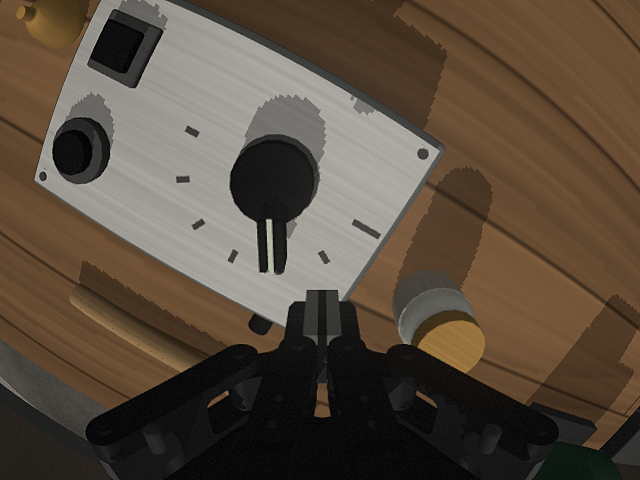

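The wrist view shows the hub at (274,180), the lever end at (272,272) on the speed 2 mark, and shut fingertips at (322,292) that are narrower than their backs. I'll check the lever and fingertip geometry from this view.

Run:
```python
from h import *
s=env.get_state()
print("lever top end, expected",levpose(np.radians(60),0,.049,.105)[0]," hub exp",AX)
print(onplane("wrist",[[271,272]],.105,s),onplane("wrist",[[272,178]],.097,s))
print("off mark mid exp",levpose(0,0,.066,.072)[0],"mk3",levpose(np.pi/2,0,.0605,.072)[0],"mk6",levpose(np.pi,0,.0605,.072)[0],"start",b2w(.035,-.085))
print(onplane("wrist",[[366,229],[233,257],[192,131]],.072,s),onplane("wrist",[[70,154]],.09,s))
H=env.calibration("wrist");K=H["camera_matrix"];Hi=np.linalg.inv(H["hand_eye"])
for x,y,z in [(0,-.011,.011),(.0075,-.011,.011),(.0145,-.011,0.005),(.0145,-.011,-.005),(.0145,-.011,-.015),(0,-.011,-.008),(0,.011,.011)]:
    p=(Hi@[x,y,z,1])[:3];t=np.arccos(p[2]/np.linalg.norm(p));print((x,y,z),K[:2,2]+K[0,0]*t*p[:2]/np.linalg.norm(p[:2]))
```

```text
lever top end, expected [0.61101891 0.10766454 0.105     ]  hub exp [0.56759493 0.08496304]
[[0.61079101 0.10704566 0.105     ]] [[0.56369102 0.08386488 0.097     ]]
off mark mid exp [0.57035872 0.15090514 0.072     ] mk3 [0.62804186 0.08242956 0.072     ] mk6 [0.56506145 0.0245161  0.072     ] start [ 0.60910987 -0.04689109]
[[0.57057392 0.15043788 0.072     ]
 [0.62886403 0.08255644 0.072     ]
 [0.56516203 0.02407857 0.072     ]] [[ 0.61026276 -0.04686271  0.09      ]]
(0, -0.011, 0.011) [321.56751967 285.02048109]
(0.0075, -0.011, 0.011) [339.06028258 285.00197083]
(0.0145, -0.011, 0.005) [356.48594654 291.44002261]
(0.0145, -0.011, -0.005) [358.6011048  303.35837637]
(0.0145, -0.011, -0.015) [360.96112661 316.77295303]
(0, -0.011, -0.008) [321.49091901 307.42381887]
(0, 0.011, 0.011) [321.54614977 327.75777809]
```

Everything agrees within about 1 mm. The pads are about 15 mm across when shut and their wider backs start about 16 mm above the tips. With the TCP at z≈0.102 only the pads meet the lever, with contact at xo≈14.5 mm. Now lowering beside it.

>>> carry_out(moves=[-1, 0.0005, 0, 0.013, -0.1, 0, 0, -1, 0.0005, 0, 0.013, -0.1, 0, 0, -1, 0, 0, 0.013, -0.1, 0, 0, -1, 0, 0, 0.013, -0.1, 0, 0, -1, 0, 0, 0.01, -0.1, 0, 0])

```text
clock: 2.65
tcp_pos: [0.5913, 0.1314, 0.0982]
orientation: [-0.001, 0.515, 0.857, 0.001]
wrist_force: [0.6, -0.2, -0.1]
finger_gap: -0.0
```

```bash
cat >> h.py <<'E'
def lev(d=90):
    s=env.get_state();y,_=yaw(s);th=BY+np.pi-y  # th from yaw
    p,_=levpose(th,0,0,0);v=(s["tcp_pos"]-p)[:2];ccw=np.array([np.cos(y),np.sin(y)]);rad=np.array([np.sin(y),-np.cos(y)])
    print("clock %.2f th %.1f xo %.4f r %.4f z %.4f F"%(s["clock"],np.degrees(th),v@ccw,v@rad,s["tcp_pos"][2]),s["wrist_force"].round(1),"Fx(tool) %.1f"%(s["wrist_force"][:2]@ccw),"Tz",s["ft_torque"].round(2))
E
python3 -c "
from h import *
lev()
plan(*levpose(np.radians(60),.0165,.043,.102),5)"
```

```text
clock 2.65 th 59.5 xo 0.0299 r 0.0428 z 0.0982 F [ 0.6 -0.2 -0.1] Fx(tool) -0.4 Tz [ 0.01 -0.02  0.01]
clock 2.65 tcp [0.5913 0.1314 0.0982] yaw 118.1 target [0.5981 0.1195 0.102 ] 117.6 tiltfix deg [ 0.02 -0.15 -0.  ] F [ 0.6 -0.2 -0.1] gap -0.0
[np.float64(-0.0027), np.float64(0.0001), np.float64(-0.0008)] 0.09
[np.float64(-0.0027), np.float64(0.0001), np.float64(-0.0008)] 0.09
[np.float64(-0.0027), np.float64(0.0001), np.float64(-0.0008)] 0.09
[np.float64(-0.0027), np.float64(0.0001), np.float64(-0.0008)] 0.09
[np.float64(-0.0027), np.float64(0.0001), np.float64(-0.0008)] 0.09
```

>>> carry_out(moves=[-1, -0.003, 0, -0.001, 0, 0, 0.1, -1, -0.003, 0, -0.001, 0, 0, 0.1, -1, -0.003, 0, -0.001, 0, 0, 0.1, -1, -0.003, 0, -0.001, 0, 0, 0.1, -1, -0.002, 0, 0, 0, 0, 0.1])

```text
clock: 3.28
tcp_pos: [0.5981, 0.1188, 0.1023]
orientation: [-0.002, 0.518, 0.855, 0.001]
wrist_force: [-0.7, 2.8, -1.5]
finger_gap: -0.0002
```

```bash
python3 -c "
from h import *
lev()"
```

```text
clock 3.27 th 60.1 xo 0.0159 r 0.0427 z 0.1023 F [-0.7  2.8 -1.5] Fx(tool) 2.8 Tz [ 0.59  0.06 -0.04]
```

Contact at 2.8 N. Pushing along the arc about 20° to click into speed 3.

>>> carry_out(moves=[-1, -0.003, 0.001, 0, 0, 0, 4, -1, -0.003, 0.001, 0, 0, 0, 4, -1, -0.003, 0.001, 0, 0, 0, 4, -1, -0.003, 0.001, 0, 0, 0, 4, -1, -0.003, 0.001, 0, 0, 0, 4])

```text
clock: 3.9
tcp_pos: [0.6086, 0.1065, 0.103]
orientation: [-0.002, 0.663, 0.749, 0.002]
wrist_force: [-0.1, 0.6, 0.1]
finger_gap: -0.0003
```

```bash
python3 -c "
from h import *
lev();s=env.get_state();im=env.read_camera('wrist')[:,:,::-1]
cv2.imwrite('pics/w2.png',im[60:360,140:460])"
```

```text
clock 3.90 th 80.7 xo 0.0164 r 0.0433 z 0.1030 F [-0.1  0.6  0.1] Fx(tool) 0.6 Tz [-0.01  0.    0.01]
```

View pics/w2.png

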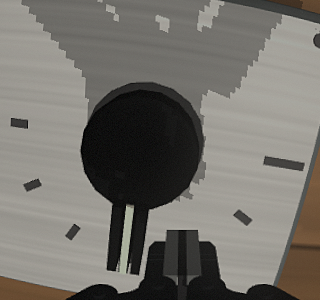

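It clicked: the lever now stands free ahead of the finger on mark 3 (the next mark, 4, is at (72,232)). Continuing to four.

>>> carry_out(moves=[-1, -0.0032, 0.001, 0, 0, 0, 4, -1, -0.0032, 0.001, 0, 0, 0, 4, -1, -0.003, 0.001, 0, 0, 0, 4, -1, -0.003, 0.001, 0, 0, 0, 4, -1, -0.003, 0.001, 0, 0, 0, 3])

```text
clock: 4.58
tcp_pos: [0.614, 0.092, 0.1034]
orientation: [-0.003, 0.78, 0.626, 0.003]
wrist_force: [-0.5, 1.1, 0.6]
finger_gap: 0.0002
```

```bash
python3 -c "
from h import *
lev()"
```

```text
clock 4.58 th 100.0 xo 0.0169 r 0.0438 z 0.1034 F [-0.5  1.1  0.6] Fx(tool) 1.0 Tz [ 0.11 -0.01  0.03]
```

>>> carry_out(moves=[-1, -0.003, 0.0005, 0.0005, 0, 0, 3, -1, -0.003, 0.0005, 0, 0, 0, 3, -1, -0.0025, 0.0005, 0, 0, 0, 2.5, -1, -0.0015, 0, 0, 0, 0, 1, -1, 0, 0, 0, 0, 0, 0])

```text
clock: 5.2
tcp_pos: [0.6137, 0.0808, 0.1039]
orientation: [-0.002, 0.829, 0.559, 0.003]
wrist_force: [0.6, 0.2, 0.4]
finger_gap: -0.0002
```

```bash
python3 -c "
from h import *
lev();im=env.read_camera('wrist')[:,:,::-1]
cv2.imwrite('pics/w3.png',im[60:360,140:460])"
```

```text
clock 5.20 th 109.6 xo 0.0134 r 0.0443 z 0.1039 F [0.6 0.2 0.4] Fx(tool) 0.4 Tz [-0.02  0.03 -0.01]
```

View pics/w3.png

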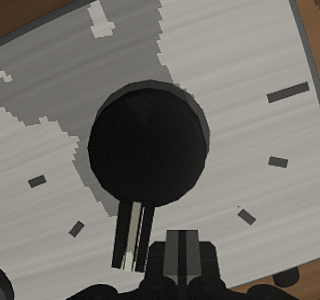

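The lever has snapped free of the finger onto mark 4. Off, 1 and 2 are visible to its right, 3 is behind the finger, and 5 is at (77,229). Backing off and rising.

>>> carry_out(moves=[-1, 0.006, 0, 0, 0, 0, 0, -1, 0.006, 0, 0, 0, 0, 0, -1, 0, 0, -0.025, 0, 0, 0, -1, 0, 0, -0.03, 0, 0, 0, -1, 0, 0, -0.015, 0, 0, 0])

```text
clock: 5.88
tcp_pos: [0.6174, 0.094, 0.1736]
orientation: [-0.003, 0.828, 0.56, 0.002]
wrist_force: [0.5, -0.1, 0.1]
finger_gap: 0.0
```

```bash
python3 -c "
from h import *
y,_=yaw(env.get_state())
plan([*b2w(.035,-.085),.17],y,5)"
```

```text
clock 5.88 tcp [0.6174 0.094  0.1736] yaw 68.2 target [ 0.6091 -0.0469  0.17  ] 68.2 tiltfix deg [-0.14 -0.35  0.  ] F [ 0.5 -0.1  0.1] gap 0.0
[np.float64(-0.0268), np.float64(0.0089), np.float64(0.0007)] -0.0
[np.float64(-0.0268), np.float64(0.0089), np.float64(0.0007)] -0.0
[np.float64(-0.0268), np.float64(0.0089), np.float64(0.0007)] -0.0
[np.float64(-0.0268), np.float64(0.0089), np.float64(0.0007)] -0.0
[np.float64(-0.0268), np.float64(0.0089), np.float64(0.0007)] -0.0
```

>>> carry_out(moves=[-1, -0.027, 0.009, 0.001, 0, -0.1, 0, -1, -0.027, 0.009, 0.001, 0, -0.1, 0, -1, -0.027, 0.009, 0.001, 0, -0.1, 0, -1, -0.027, 0.009, 0.001, 0, 0, 0, -1, -0.025, 0.009, 0, 0, 0, 0])

```text
clock: 6.5
tcp_pos: [0.6112, -0.0462, 0.1694]
orientation: [-0.001, 0.826, 0.563, 0.001]
wrist_force: [0.6, -0.3, 0.5]
finger_gap: -0.0002
```

>>> carry_out(moves=[-1, 0, 0, 0, 0, 0, 0, -1, 0, 0, 0, 0, 0, 0, -1, 0, 0, 0, 0, 0, 0, -1, 0, 0, 0, 0, 0, 0, -1, 0, 0, 0, 0, 0, 0])

```text
clock: 7.12
tcp_pos: [0.6111, -0.0447, 0.1685]
orientation: [-0.002, 0.826, 0.564, 0.0]
wrist_force: [0.5, 0.7, -0.0]
finger_gap: 0.0002
```

```bash
python3 -c "
from h import *
y,_=yaw(env.get_state())
plan([*b2w(.035,-.085),.12],y,5)
im=env.read_camera('wrist')[:,:,::-1]
cv2.imwrite('pics/w4.png',im)
im=env.read_camera('scene')[:,:,::-1]
cv2.imwrite('pics/s4.png',cv2.resize(im[140:320,220:470],None,fx=3,fy=3))
"
```

```text
clock 7.12 tcp [ 0.6111 -0.0447  0.1685] yaw 68.6 target [ 0.6091 -0.0469  0.12  ] 68.6 tiltfix deg [-0.12 -0.15 -0.  ] F [ 0.5  0.7 -0. ] gap 0.0002
[np.float64(-0.0006), np.float64(-0.0002), np.float64(0.0097)] -0.0
[np.float64(-0.0006), np.float64(-0.0002), np.float64(0.0097)] -0.0
[np.float64(-0.0006), np.float64(-0.0002), np.float64(0.0097)] -0.0
[np.float64(-0.0006), np.float64(-0.0002), np.float64(0.0097)] -0.0
[np.float64(-0.0006), np.float64(-0.0002), np.float64(0.0097)] -0.0
```

View pics/w4.png

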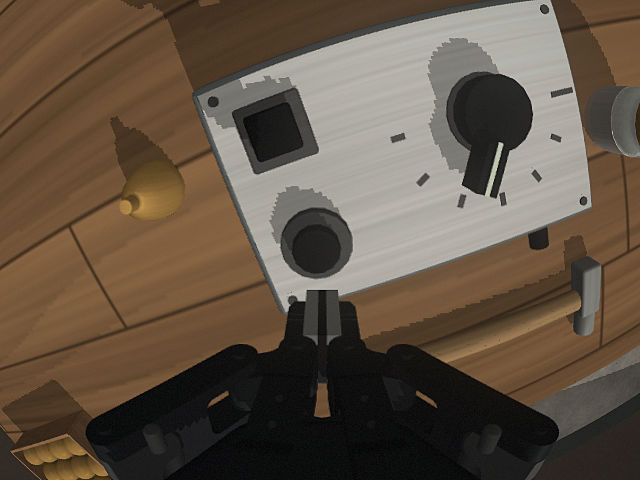

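The wrist view has all seven marks: off (562,92), 1 (556,138), 2 (537,176), 3 (503,200), 4 (462,201), 5 (422,180), 6 (398,138). The white line runs (500,145)→(490,195) and is raised, so I need to correct for parallax. The start button is at (317,249).

Run:
```python
from h import *
s=env.get_state();im=cv2.imread("pics/w4.png")
# white line on lever top
sub=im[135:205,460:515].astype(int);g=(sub[...,1]>sub[...,2]+3)&(sub.min(2)>150)
ys,xs=np.nonzero(g);print(len(xs),(xs+460).mean(),(ys+135).mean())
def ang(a,b):
    d=(b-a)[:2];return np.degrees(np.pi/2+BY-np.arctan2(d[1],d[0]))
P=onplane("wrist",[[501,144],[489,196]],.105,s);print(P,"line ang",ang(P[0],P[1]),"axis->end ang",ang(np.r_[AX,0],P[1]))
M=onplane("wrist",[[562,92],[556,138],[537,176],[503,200],[462,201],[422,180],[398,138]],.072,s)
print("marks",[round(ang(np.r_[AX,0],m),1) for m in M])
for z in(.08,.085,.09,.095):print(z,onplane("wrist",[[317,249]],z,s),onplane("scene",[[288,216]],z),onplane("top",[[374,245]],z))
```

```text
225 493.82666666666665 169.16
[[0.58308138 0.07514185 0.105     ]
 [0.60979949 0.0596301  0.105     ]] line ang 117.73820432166555 axis->end ang 118.57394442098865
marks [np.float64(0.3), np.float64(30.6), np.float64(60.5), np.float64(90.5), np.float64(120.0), np.float64(150.1), np.float64(179.5)]
0.08 [[ 0.6124686  -0.04820783  0.08      ]] [[ 0.60654794 -0.04435644  0.08      ]] [[ 0.60828663 -0.04921343  0.08      ]]
0.085 [[ 0.61067023 -0.04743937  0.085     ]] [[ 0.60931791 -0.0427592   0.085     ]] [[ 0.6074707  -0.04867511  0.085     ]]
0.09 [[ 0.60887185 -0.04667091  0.09      ]] [[ 0.61208788 -0.04116195  0.09      ]] [[ 0.60665477 -0.04813679  0.09      ]]
0.095 [[ 0.60707348 -0.04590246  0.095     ]] [[ 0.61485785 -0.03956471  0.095     ]] [[ 0.60583884 -0.04759847  0.095     ]]
```

View pics/s4.png

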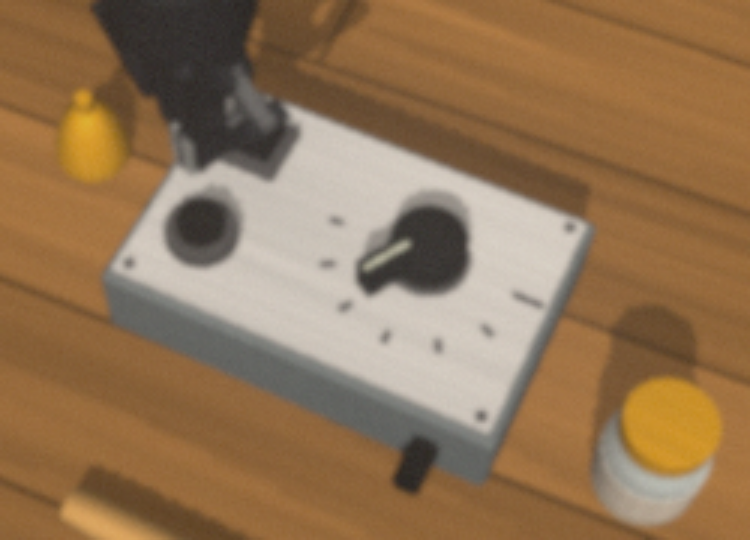

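The lever measures about 118–119° and mark 4 about 120°, so speed four is set. The button top is at z≈0.088. Correcting sideways and descending over the start button.

>>> carry_out(moves=[-1, -0.001, 0, 0.013, 0, 0, 0, -1, -0.001, 0, 0.013, 0, 0, 0, -1, -0.001, 0, 0.013, 0, 0, 0, -1, 0, 0, 0.013, 0, 0, 0, -1, 0, 0, 0.003, 0, 0, 0])

```text
clock: 7.85
tcp_pos: [0.6089, -0.0476, 0.1084]
orientation: [-0.002, 0.826, 0.563, -0.0]
wrist_force: [-0.0, 0.1, 0.0]
finger_gap: 0.0001
```

```bash
python3 -c "
from h import *
y,_=yaw(env.get_state())
plan([*b2w(.035,-.085),.1],y,5)"
```

```text
clock 7.85 tcp [ 0.6089 -0.0476  0.1084] yaw 68.6 target [ 0.6091 -0.0469  0.1   ] 68.6 tiltfix deg [-0.24 -0.13  0.  ] F [-0.   0.1  0. ] gap 0.0001
[np.float64(0.0001), np.float64(-0.0), np.float64(0.0017)] -0.0
[np.float64(0.0001), np.float64(-0.0), np.float64(0.0017)] -0.0
[np.float64(0.0001), np.float64(-0.0), np.float64(0.0017)] -0.0
[np.float64(0.0001), np.float64(-0.0), np.float64(0.0017)] -0.0
[np.float64(0.0001), np.float64(-0.0), np.float64(0.0017)] -0.0
```

Centred within 1 mm. Pressing slowly and watching the force.

>>> carry_out(moves=[-1, 0, 0, 0.002, 0, 0, 0, -1, 0, 0, 0.002, 0, 0, 0, -1, 0, 0, 0.002, 0, 0, 0, -1, 0, 0, 0.002, 0, 0, 0, -1, 0, 0, 0.001, 0, 0, 0])

```text
clock: 8.48
tcp_pos: [0.6089, -0.0476, 0.1005]
orientation: [-0.002, 0.826, 0.563, -0.0]
wrist_force: [-2.2, -0.0, 3.4]
finger_gap: 0.0001
```

>>> carry_out(moves=[-1, 0, 0, 0.0015, 0, 0, 0, -1, 0, 0, 0.0015, 0, 0, 0, -1, 0, 0, 0.0015, 0, 0, 0, -1, 0, 0, 0.001, 0, 0, 0, -1, 0, 0, 0.001, 0, 0, 0])

```text
clock: 9.1
tcp_pos: [0.6089, -0.0476, 0.099]
orientation: [-0.001, 0.826, 0.563, 0.001]
wrist_force: [-3.8, 0.4, 9.2]
finger_gap: 0.0
```

>>> carry_out(moves=[-1, 0, 0, 0.002, 0, 0, 0, -1, 0, 0, 0.002, 0, 0, 0, -1, 0, 0, 0.002, 0, 0, 0, -1, 0, 0, 0.002, 0, 0, 0, -1, 0, 0, 0.002, 0, 0, 0])

```text
clock: 9.72
tcp_pos: [0.6088, -0.0476, 0.0989]
orientation: [0.002, 0.826, 0.564, 0.003]
wrist_force: [-7.2, 1.9, 15.7]
finger_gap: -0.0002
```

```bash
python3 -c "
from h import *
s=env.get_state();print(s['tcp_pos'],s['wrist_force'],s['ft_torque'])
im=env.read_camera('wrist')[:,:,::-1]
cv2.imwrite('pics/w5.png',cv2.resize(im[170:350,220:420],None,fx=3,fy=3))"
```

```text
[ 0.6088498  -0.04756609  0.0988534 ] [-7.20383735  1.88774144 15.69873344] [0.18962822 1.49995731 0.00719914]
```

View pics/w5.png

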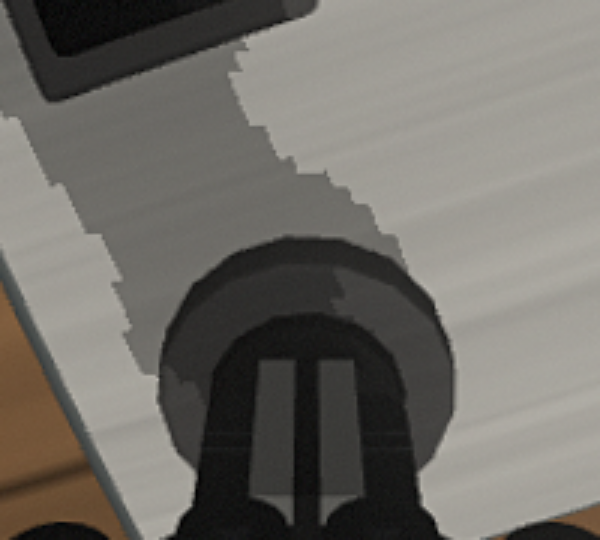

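It is bottomed: the force rose from 9 to 16 N with no more travel, and the button looks flush in its housing. Releasing straight up.

>>> carry_out(moves=[-1, 0, 0, -0.003, 0, 0, 0, -1, 0, 0, -0.006, 0, 0, 0, -1, 0, 0, -0.02, 0, 0, 0, -1, 0, 0, -0.04, 0, 0, 0, -1, 0, 0, -0.04, 0, 0, 0])

```text
clock: 10.4
tcp_pos: [0.6072, -0.0473, 0.2064]
orientation: [-0.0, 0.826, 0.564, 0.001]
wrist_force: [1.4, -0.1, 0.2]
finger_gap: 0.0002
```

>>> carry_out(moves=[-1, 0, -0.02, -0.02, 0, 0, 0, -1, 0, -0.02, 0, 0, 0, 0, -1, 0, -0.02, 0, 0, 0, 0, -1, 0, 0, 0, 0, 0, 0, -1, 0, 0, 0, 0, 0, 0])

```text
clock: 11.02
tcp_pos: [0.5553, -0.026, 0.2303]
orientation: [0.004, 0.826, 0.563, 0.005]
wrist_force: [0.0, -0.6, -0.6]
finger_gap: 0.0
```

Run:
```python
from h import *
s=env.get_state();print(s['clock'],s['tcp_pos'],s['wrist_force'])
t=env.read_camera('top')[:,:,::-1].copy();w=env.read_camera('wrist')[:,:,::-1].copy()
o=np.vstack([w[:,:640][0:330],cv2.resize(t[190:320,200:440],(480,260))[:, :].copy() if 0 else np.pad(cv2.resize(t[190:320,200:440],(480,260)),((0,0),(0,160),(0,0)))])
cv2.imwrite('pics/f.png',o)
t0=cv2.imread('pics/top0.png')
for n,im in(("before",t0),("after",t)):
    hsv=cv2.cvtColor(im,cv2.COLOR_BGR2HSV);m=((hsv[...,1]<45)&(hsv[...,2]>150)).astype(np.uint8);m=cv2.morphologyEx(m,cv2.MORPH_CLOSE,np.ones((3,3)))
    cs,_=cv2.findContours(m,0,1);k=max([x for x in cs if cv2.pointPolygonTest(x,(340,250),False)>0] or cs,key=cv2.contourArea)
    print(n,cv2.minAreaRect(k))
```

```text
11.025 [ 0.55525092 -0.02601922  0.23027706] [ 0.03812088 -0.62743197 -0.64044665]
before ((328.2917785644531, 260.5755920410156), (131.42945861816406, 83.02667999267578), 3.544766902923584)
after ((319.49993896484375, 70.49998474121094), (638.9998779296875, 140.99996948242188), 0.0)
```

View pics/f.png

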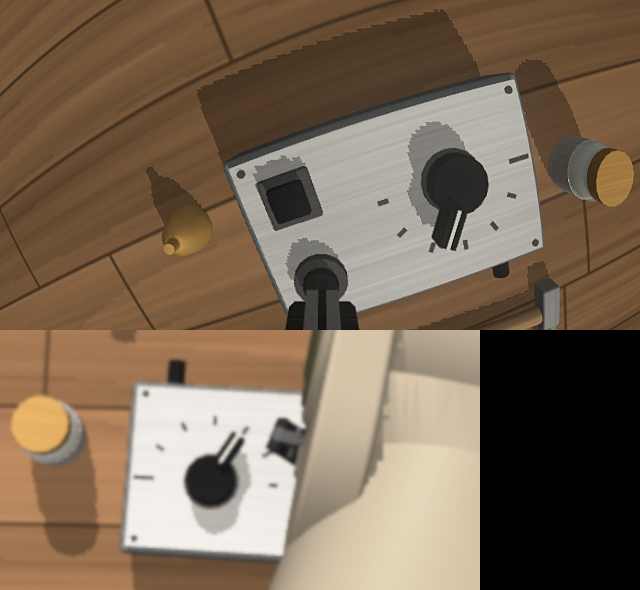

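Everything looks right: the lever is on mark 4, the button is released, the neighbours stand undisturbed, and the box corner is still at about (268,217) in the top view. Handing in.

```bash
python3 -c "
from workcell import env
print(env.hand_in())"
```

```text
the job is handed in; nothing more can be done
None
```

I turned the selector from speed 2 to 3 and then to 4, pushing with the shut fingertips on one side of the lever only. Then I pressed the start button fully in, let it go, and handed in at about 11 s.

- **Lever:** it snapped free of the finger at each click. It measured about 118–119° against mark 4 at 120°, and the last pictures still show it on mark 4.
- **Start button:** it reached a hard stop, where the force rose from 9 to 16 N with no further travel. About 7 N of sideways force built up on the box while pressing. After release the wrist force was back to about zero. In the last picture the fingers partly hid the button, so its return rests on the spring.
- **Surroundings:** the box corner is still at the same spot in the top view, within about a pixel. The bell and jar stood undisturbed in the last pictures, and the part of the hammer in view looked unmoved. I never touched the stop button.
- **Failed check:** my automatic before/after comparison of the box outline gave no usable result because the arm covered part of the box in the top view. I used the corner position instead.

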